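# Take the pump spinner apart for washing

## Task

Take the salad spinner apart so that it can be washed. First press the pump on its lid gently all the way down to its stop and let it spring back; then turn the lid anticlockwise, seen from above, until it meets its stop (its upright fin is there to push against), lift it off and stand it upright on a clear piece of table, and finally lift the basket out of the bowl and stand it upright in the black tray. Leave the other things as they are.

Things in the scene. Friction and masses are not known exactly. Their poses are not given: they have to be found in the camera images.
- bowl: Steel outer bowl of the salad spinner, fixed to the table by a rubber foot: 156 mm across the rim, 95 mm high, with grey ledges below the rim reaching 101 mm from the axis. Origin at the centre of its underside, z up. On the ledges three claws, 24 degrees wide, at 0, 120 and 240 degrees from its x axis, reach in over the lid's ears, top 109 mm above the table.
- bowl_mouth (a point): Centre of the bowl's mouth at rim height, 95 mm above the table; 148 mm wide inside; axes as the bowl's. Small stop blocks beside the claws limit the lid's turning both ways. Locked, the lid's x axis is within 0.1 rad of the bowl's; turned anticlockwise to 0.66 rad from it the lid meets a solid stop, its ears are clear of the claws and it lifts straight up.
- lid_collar (a point): On the lid's axis at the height to grasp the grey ribbed round collar (52 mm across, from 26 mm below to 14 mm above this point); lid axes, z up. The white lid's disc (158 mm across) has its top 26 mm below this point, the underside of its spigot 38 mm below. Three flat ears at 0, 120, 240 degrees reach 92 mm from the axis. The pump stands above the collar. Mass 0.28 to 0.45 kg.
- lid_fin (a point): Push point on the lid's upright radial fin at its -x side: a plate 8 mm thick, 54 to 94 mm from the lid's axis. The point is 80 mm from the axis, mid-thickness, 12 mm below the fin's top edge and 28 mm above the disc. Lid axes: the fin's faces look to +y and -y; turning anticlockwise moves it to its -y side. Sliding friction only, about 3 N, until the stop.
- pump_top (a point): Centre of the round flat top (40 mm across) of the sprung pump on the lid's axis, 22 mm above the collar's top when up; z up. It moves down with the pump.
- pump (a joint): How far the pump is pressed down, m: 0 = up, 0.018 = at its stop. Spring about 3.5 N at first, 10 N at the stop; springs back by itself. More than 45 N on it is too rough.
- basket_handle (a point): Centre of the handle bar (96 mm long in x, 12 mm wide in y, 11 mm high) that arches over the white basket, 73.5 mm above the basket's underside (78.5 mm above the table in the bowl). Basket: 120 mm across its rim, 52 mm high, 68 mm across its foot, inside floor 70 mm below the bar; it stands loose in the bowl, hidden by the lid. Mass 0.1 to 0.2 kg.
- tray: Shallow black tray, 126 mm (x) by 211 mm (y), 21 mm high, fixed to the table; origin at the centre of its underside. Its floor, about 85 by 165 mm and 3 to 7 mm thick, takes the basket's foot. Bowl and tray stand about 0.47 m apart to the robot's left and right, either way round; the table between them, as far from the robot as they are, is clear for the lid.
- mug: White mug, 80 x 115 x 91 mm, behind the clear place; a bystander. Origin at the centre of its underside.
- spice: Spice jar, 46 mm across, 106 mm high, behind; a bystander. Origin at the centre of its underside.

How it is judged:
On the way, in this order (a step that is already met when the one before it is completed fails the run):
1. the pump is pressed down to its stop with the lid on the bowl (value of joint pump above 0.0165 m and z of lid_collar in the frame of bowl below 0.131 m), for 0.1 s.
2. the pump is let up again (value of joint pump below 0.003 m), for 0.1 s.
3. the lid, still seated on the bowl, is turned to its stop (y of lid_fin in the frame of bowl below -0.042 m and z of lid_collar in the frame of bowl below 0.133 m and horizontal distance between lid_collar and bowl below 0.008 m), for 0.1 s.
4. the lid stands upright on the table, away from the bowl, and is let go (height (world z) of lid_collar below 0.042 m and angle between lid_collar's own z axis and vertical below 0.08 rad and horizontal distance between lid_collar and bowl above 0.15 m and contact force between lid and the fingers below 0.2 N), for 0.2 s.
At the end, for the whole second after the job is handed in: The lid stands upright (within 0.08 rad) flat on the table at least 150 mm from the bowl's centre with the pump up; the basket stands upright (within 0.12 rad) on the floor of the black tray, its middle within 25 mm (across) and 65 mm (along) of the tray's middle; everything is let go (height (world z) of lid_collar below 0.042 m and angle between lid_collar's own z axis and vertical below 0.08 rad and horizontal distance between lid_collar and bowl above 0.15 m and value of joint pump below 0.003 m and x of basket_handle in the frame of tray between -0.025 and 0.025 m and y of basket_handle in the frame of tray between -0.065 and 0.065 m and height (world z) of basket_handle below 0.087 m and angle between basket_handle's own z axis and vertical below 0.12 rad); the robot touches nothing.
It fails at once if the pump is pushed with more than 45 N (contact force between pump and anything else above 45 N).
It fails at once if the mug or the spice jar is moved by more than 30 mm (distance of any of mug, spice from where it was at the start of the episode above 0.03 m).
It fails at once if the lid or the basket is tipped over (more than 0.6 rad) (angle between any of lid_collar, basket_handle's own z axis and vertical above 0.6 rad).
It also fails if it takes over 72 s, if anything falls off the work surface, if the arm or the gripper's body presses on something with over 40 N, if the wrist force passes 120 N, or if a joint passes its speed limit or range.

## Robot

A 6-joint arm with a two-finger parallel gripper is mounted at the origin on a cart in front of the work surface, level with it; the furniture and walls round the work are solid. World frame = base frame: x ahead of the robot, y to its left, z up, the work surface at z = 0. Lengths are in m, angles in rad, forces in N, time in s.
With the tool pointing down it reaches from about 0.25 to 0.725 m from the base axis. Payload 4 kg.
Tool frame: the origin (TCP) lies between the finger pads; the fingertips stand 22 mm ahead of it and the grasp point (between the pads) lies 3 mm ahead of it (manip.tip_reach is the distance from the TCP to the fingertips, in m); z points along the fingers, x is the direction in which the jaws open and shut, and the axes are right-handed (so a half turn about z gives the same grasp; the last joint's range is limited). The gripper opens to 85 mm and grips with 20 to 120 N. Pads are 22 mm wide; open, the fingers measure 114 mm over their backs; the gripper's body (76 mm by 85 mm) begins 54 mm behind the grasp point. The pads swing forward as they close: fully open they stand 13 mm farther back than shut.
Start: joints at [-1.103, 0.241, 0.005, 1.335, 0, 1.571], TCP at [0.225, -0.446, 0.253] pointing down, gripper open.
Joint ranges: [-2.72, 2.72], [-1.05, 1.87], [-1.09, 1.28], [-1.99, 2.15], [-1.42, 1.44], [-3.14, 3.14]. Speed limits (rad/s): [2.79, 2.79, 3.14, 3.14, 3.14, 3.14].

## Interface

Orientations are given as [roll, pitch, yaw] about the fixed x, y, z axes, in that order (R = Rz(yaw) Ry(pitch) Rx(roll)).
In Python, from workcell import readout, snapshot, sign_off, manip gives the robot as it stands.
- The arm moves only by the tool carry_out, never from a script. Its argument "moves" is a list of rows, each a list of 5 numbers: the shift along the tool's x, y, z in units of 25 mm (1.0 is 25 mm), then the turn about the tool's z in units of 5 degrees (1.0 is 5 degrees), then the opening, from -1 (shut) to 1 (fully open). A call has 1 to 12 rows; each row is the pose to reach, as a shift and turn from the pose commanded when the call began, along the tool's axes at that moment; what a row does not reach only later rows make up. A row lasts 1/10 s, in which the tool goes at most 50 mm and 8.59 degrees, less where a joint would pass 70% of its speed; a pose out of reach is approached as far as the arm can. A call with a gripper value outside its range is refused whole. The fingers move at their own pace and stop on an object; the grip force is fixed at half the most. Time passes only in rows, so rows that repeat a pose let the fingers close. It gives the time, the measured TCP pose, the force and the opening at its end, in the units of the state.
- readout.sense(): the state, without advancing time (a new reading comes with each control period).
- snapshot(name): name is "scene" or "top"; returns a dict with "pixels" (400x640x3 uint8, red, green, blue), "range_z" (400x640 float32, m along the optical axis (not along the pixel's ray), 0 where there is no reading), "fx", "fy", "cx", "cy" (pixels), "k1" (the pictures are not rectified: a ray, as slopes to the right and down, at radius r is drawn at 1 + k1 r^2 times it, then the intrinsics apply), "rvec" (rotation vector, rad) and "tvec" (3), from world to camera coordinates, as OpenCV has them. Camera axes: x right, y down, z forward; pixel columns grow to the right and rows downward; lengths in m; the calibration is good to about 2 mm. A picture is of the moment at which its call begins.
- sign_off(): hands the job in, once; it reports no verdict.
The state is a dict: "t": time; "joints": joint angles; "qd": joint speeds; "joint_efforts": joint torques, N m; "position": TCP position; "tcp_rot": TCP orientation; "ft_force": force on the tool from outside, world axes, zero at the start; "torque": the same for the moment, N m; "gripper_width": finger opening in m.
Only numpy, scipy, OpenCV 4.12 (cv2) and the standard library are available. Lean on these libraries where they do the work, as an engineer would, in place of code of your own. Each camera call takes 0.05 s, during which the arm holds its last target.

## Working session

There is one attempt and no reset: what is moved stays moved. The work goes in short steps, Python scripts to look and compute and a tool call to move; the robot and the scene stay as the last step left them, time stands still between calls to the robot, and variables do not carry over. Pictures are saved under pics/ and viewed, and the job is handed in when it is done.

Besides the shell and the picture viewer there is one more tool, called in YAML: its name, and indented under it one key for each argument. carry_out: Moves the arm, as the interface text tells. Its arguments: {"type":"object","properties":{"moves":{"type":"array","items":{"type":"array","items":{"type":"number"}}}},"required":["moves"]}

```bash
ls; mkdir -p pics; python3 - <<'E'
from workcell import readout, snapshot, manip
import cv2,numpy as np
print(readout.sense())
print([a for a in dir(manip) if a[0]!='_'])
for n in ("scene","top"):
    s=snapshot(n); cv2.imwrite(f"pics/{n}0.png",s["pixels"][:,:,::-1])
    print({k:s[k] for k in s if k not in("pixels","range_z")})
    R=cv2.Rodrigues(np.array(s["rvec"]))[0];print(-R.T@np.array(s["tvec"]),R)
E
```

```text
pics
{'t': 0.0, 'joints': array([-1.10299524e+00,  2.41420436e-01,  3.70474558e-03,  1.33520949e+00,
       -1.90791237e-05,  1.57079133e+00]), 'qd': array([ 0.00074065, -0.00020305,  0.00085912, -0.00091889,  0.00141759,
        0.00150172]), 'joint_efforts': array([ 1.10890574e-04, -3.72323549e+01,  2.52405435e+01,  1.71218847e-02,
        1.34059865e-04,  4.64015685e-06]), 'position': array([ 0.22518743, -0.44574871,  0.25240176]), 'tcp_rot': array([ 3.14157359e+00,  2.12885266e-03, -1.10299024e+00]), 'ft_force': array([-0.36732363,  0.11457229,  0.60399434]), 'torque': array([-0.01340587, -0.02157915, -0.02075673]), 'gripper_width': 0.08537230387251667}
['MotionError', 'tip_reach']
{'fx': 403.8813846845073, 'fy': 403.8813846845073, 'cx': 320.16758820147174, 'cy': 198.60398689743, 'k1': -0.05310351055917982, 'rvec': array([ 0.81198977, -2.54129129,  1.09452976]), 'tvec': array([0.44537739, 0.33751452, 0.85978115])}
[0.11922342 0.57519368 0.84049909] [[-0.81096365 -0.58491492 -0.01457725]
 [-0.39127409  0.56067461 -0.72975925]
 [ 0.43502017 -0.58610452 -0.68354878]]
{'fx': 389.7155340219065, 'fy': 389.7155340219065, 'cx': 322.0421317672971, 'cy': 195.2311080450531, 'k1': -0.0492041434703798, 'rvec': array([ 2.19091276, -2.17605852,  0.08756323]), 'tvec': array([-0.01650421,  0.59863006,  0.99206926])}
[ 0.520471   -0.00964296  1.03530126] [[ 0.00667665 -0.99997236  0.00327104]
 [-0.99700209 -0.00690891 -0.07706549]
 [ 0.07708596 -0.00274669 -0.99702067]]
```

View pics/scene0.png

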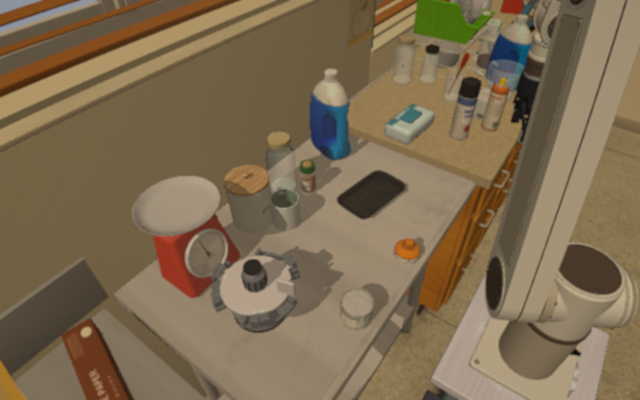

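View pics/top0.png

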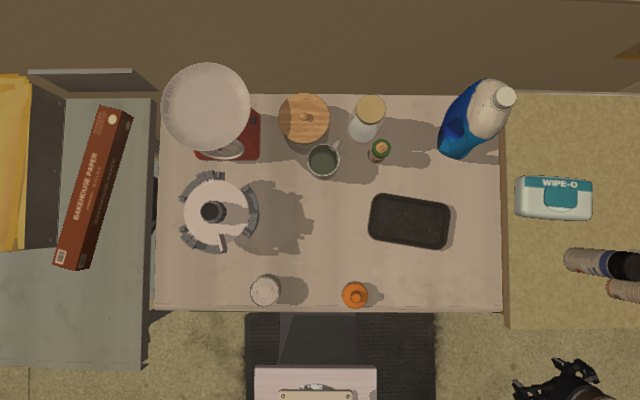

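```bash
cat > h.py <<'E'
from workcell import readout, snapshot, sign_off, manip
import cv2,numpy as np
class Cam:
    def __init__(s,name):
        d=snapshot(name); s.d=d; s.img=d["pixels"][:,:,::-1].copy(); s.z=d["range_z"]
        s.K=np.array([[d["fx"],0,d["cx"]],[0,d["fy"],d["cy"]],[0,0,1]]); s.dist=np.array([d["k1"],0,0,0,0.])
        s.rv=np.array(d["rvec"]);s.tv=np.array(d["tvec"])
        s.R=cv2.Rodrigues(s.rv)[0]; s.C=-s.R.T@s.tv
    def rays(s,uv):
        n=cv2.undistortPoints(np.array(uv,float).reshape(-1,1,2),s.K,s.dist).reshape(-1,2)
        return np.c_[n,np.ones(len(n))]@s.R
    def plane(s,uv,h):
        r=s.rays(uv); return s.C+r*((h-s.C[2])/r[:,2])[:,None]
    def cloud(s):
        v,u=np.mgrid[0:400,0:640]; r=s.rays(np.c_[u.ravel(),v.ravel()])
        return (s.C+r*s.z.reshape(-1,1)).reshape(400,640,3)
    def proj(s,P):
        return cv2.projectPoints(np.array(P,float).reshape(-1,1,3),s.rv,s.tv,s.K,s.dist)[0].reshape(-1,2)
    def crop(s,fn,u0,v0,u1,v1,k=5):
        cv2.imwrite(fn,cv2.resize(s.img[v0:v1,u0:u1],None,fx=k,fy=k,interpolation=cv2.INTER_CUBIC))
E
python3 - <<'E'
from h import *
t=Cam("top");t.crop("pics/topb.png",160,155,280,260,6)
s=Cam("scene");s.crop("pics/scb.png",200,235,310,340,5)
P=t.cloud()
for u,v in [(215,212),(212,211),(235,195),(222,243),(409,221),(323,160),(380,150),(205,107),(265,290),(355,296),(300,250),(305,118)]: print(u,v,P[v,u].round(3))
E
```

```text
215 212 [0.549 0.228 0.161]
212 211 [0.551 0.234 0.164]
235 195 [0.592 0.198 0.1  ]
222 243 [0.478 0.218 0.131]
409 221 [ 0.533 -0.244  0.002]
323 160 [ 0.694 -0.014  0.006]
380 150 [ 0.703 -0.152  0.104]
205 107 [0.776 0.245 0.207]
265 290 [0.359 0.128 0.055]
355 296 [ 0.346 -0.096  0.055]
300 250 [ 0.455  0.045 -0.003]
305 118 [0.764 0.028 0.164]
```

View pics/topb.png

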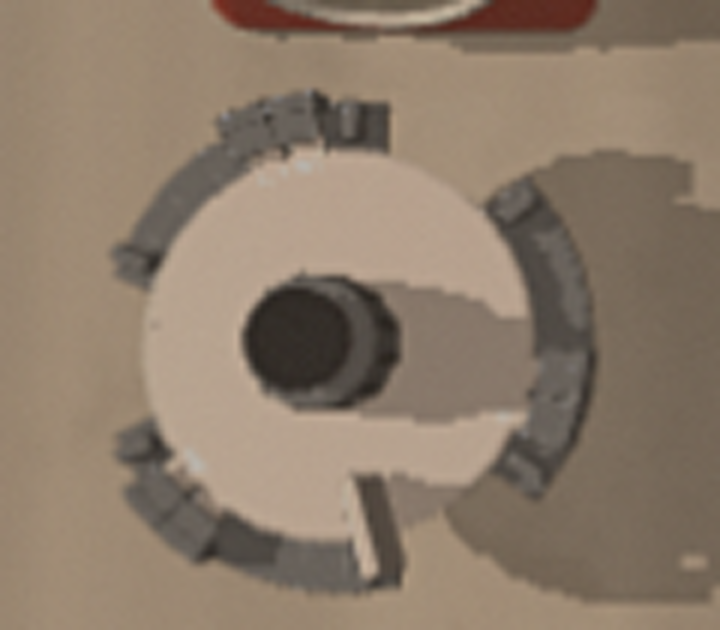

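View pics/scb.png

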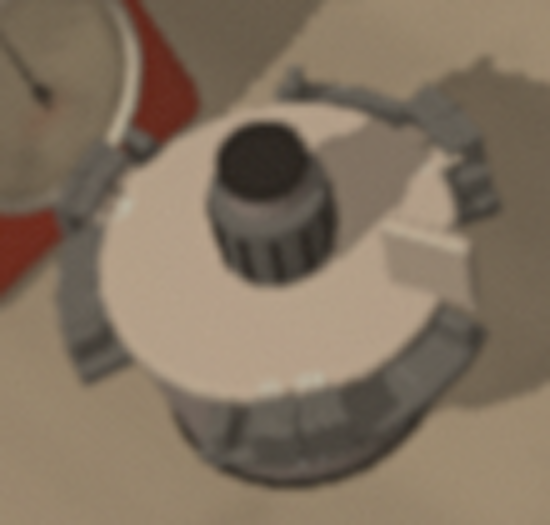

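```bash
python3 - <<'E'
from h import *
for n in("top","scene"):
    c=Cam(n);P=c.cloud();z=P[...,2]
    near=np.hypot(P[...,0]-.55,P[...,1]-.225)<.13
    print(n,"pump")
    m=near&(z>.152)&(z<.175); print(m.sum(),P[m].mean(0),np.median(z[m]),P[m].min(0),P[m].max(0))
    m2=cv2.erode(m.astype(np.uint8),np.ones((3,3)))>0; print("er",P[m2].mean(0),z[m2].std())
    ctr=(P[m].min(0)+P[m].max(0))[:2]/2
    r=np.hypot(P[...,0]-ctr[0],P[...,1]-ctr[1])
    # disc top
    m=near&(r>.03)&(r<.07)&(z>.09)&(z<.115); print("disc z",np.median(z[m]))
    # fin
    m=near&(r>.045)&(z>.123)&(z<.16)
    p=P[m][:,:2];print("fin",len(p),np.median(P[m][:,2]),p.mean(0),P[m].max(0),P[m].min(0))
    d=p.mean(0)-ctr; print("fin ang",np.arctan2(-d[1],-d[0]),np.hypot(*d))
    vx,vy,x0,y0=cv2.fitLine(p.astype(np.float32),cv2.DIST_L2,0,.01,.01).ravel();print("line",np.arctan2(vy,vx))
    v,u=np.where(m);print(u.min(),u.max(),v.min(),v.max())
    # tall things: ledge/claws
    m=near&(r>.082)&(r<.106)&(z>.1)&(z<.116)
    a=np.arctan2(P[m][:,1]-ctr[1],P[m][:,0]-ctr[0]);print("claw",np.histogram(np.degrees(a),bins=36,range=(-180,180))[0])
E
```

```text
top pump
251 [0.54991221 0.2423908  0.16222294] 0.16230443081000778 [0.53047336 0.22352741 0.15552206] [0.56886636 0.26245018 0.1677147 ]
er [0.54982731 0.24219812 0.16264748] 0.0014418150606145428
disc z 0.10049254229582016
fin 88 0.13933516450409833 [0.47966232 0.22099652] [0.49852502 0.23126907 0.1433518 ] [0.46197492 0.21332877 0.12331891]
fin ang 0.304379649785638 0.07338061736217125
line 0.30719432
216 224 234 250
claw [ 9  7  0  0  0 18 29 56 57  0  0  0 19  1  0  0  0 19 31 59 54  0  0  0
 17  0  0  0  0 14 29 55 50  0  0  0]
scene pump
257 [0.5466117  0.24414863 0.16063281] 0.16123552087094295 [0.52878824 0.22285302 0.15289535] [0.56807152 0.26214622 0.16469208]
er [0.54566688 0.2442431  0.16130263] 0.0012859398766403784
disc z 0.09933875455397995
fin 132 0.1365191807133564 [0.47631551 0.22285679] [0.49800012 0.23022481 0.14147827] [0.45791064 0.21324837 0.12308939]
fin ang 0.2659329180147836 0.07474171256925131
line 0.28213376
276 294 278 289
claw [22 26  0  0  0 20 37 52 47  0  0  0 16  1  0  0  0 17 29 55 61  3  0  0
 25  0  0  0  0 28 45 79 73  0  0  0]
```

```bash
cat >> h.py <<'E'
def to(x,y,z,yaw=None):
    s=readout.sense();p=s["position"];w=s["tcp_rot"][2]
    d=np.array([x,y,z])-p
    tx=d[0]*np.cos(w)+d[1]*np.sin(w);ty=d[0]*np.sin(w)-d[1]*np.cos(w)
    t=0 if yaw is None else -np.degrees((yaw-w+np.pi)%(2*np.pi)-np.pi)/5
    print("units",np.round([tx/.025,ty/.025,-d[2]/.025,t],2),"at",p.round(4),"rot",s["tcp_rot"].round(3),"F",s["ft_force"].round(1),"w",round(s["gripper_width"],4),"t",round(s["t"],2))
E
python3 -c "
from h import *
to(.549,.243,.21,0)"
```

```text
units [-18.77 -23.98   1.72 -12.64] at [ 0.2254 -0.4461  0.253 ] rot [ 3.142e+00  1.000e-03 -1.103e+00] F [ 0.4  0.  -0.1] w 0.0856 t 0.3
```

carry_out:
  moves:
    - [-18.8,-24,0,-12.6,-1]
    - [-18.8,-24,0,-12.6,-1]
    - [-18.8,-24,0,-12.6,-1]
    - [-18.8,-24,0,-12.6,-1]
    - [-18.8,-24,0,-12.6,-1]
    - [-18.8,-24,0,-12.6,-1]
    - [-18.8,-24,0,-12.6,-1]
    - [-18.8,-24,0,-12.6,-1]
    - [-18.8,-24,0,-12.6,-1]
    - [-18.8,-24,0,-12.6,-1]
    - [-18.8,-24,0,-12.6,-1]
    - [-18.8,-24,0,-12.6,-1]

```text
t: 1.5
position: [0.4807, 0.0991, 0.2535]
tcp_rot: [3.141, -0.001, -0.003]
ft_force: [0.6, -0.3, 0.8]
gripper_width: -0.0
```

```bash
python3 -c "
from h import *
to(.549,.243,.21,0)"
```

```text
units [ 2.71 -5.76  1.74 -0.03] at [0.4807 0.0991 0.2535] rot [ 3.141e+00 -1.000e-03 -3.000e-03] F [ 0.6 -0.3  0.8] w -0.0 t 1.5
```

carry_out:
  moves:
    - [2.7,-5.76,0.5,0,-1]
    - [2.7,-5.76,0.5,0,-1]
    - [2.7,-5.76,0.5,0,-1]
    - [2.7,-5.76,0.5,0,-1]
    - [2.7,-5.76,1.2,0,-1]
    - [2.7,-5.76,1.74,0,-1]
    - [2.7,-5.76,2.2,0,-1]
    - [2.7,-5.76,2.2,0,-1]

```text
t: 2.3
position: [0.547, 0.2398, 0.1963]
tcp_rot: [3.14, 0.004, -0.004]
ft_force: [-1.0, -0.8, 0.3]
gripper_width: 0.0002
```

```bash
python3 -c "
from h import *
to(.549,.243,.1845,0)
s=Cam('scene');s.crop('pics/scp1.png',180,150,320,340,4)
t=Cam('top');t.crop('pics/top1.png',140,130,300,270,4)
"
```

```text
units [ 0.08 -0.13  0.47 -0.05] at [0.547  0.2398 0.1963] rot [ 3.14   0.004 -0.004] F [-1.  -0.8  0.3] w 0.0002 t 2.3
```

View pics/scp1.png

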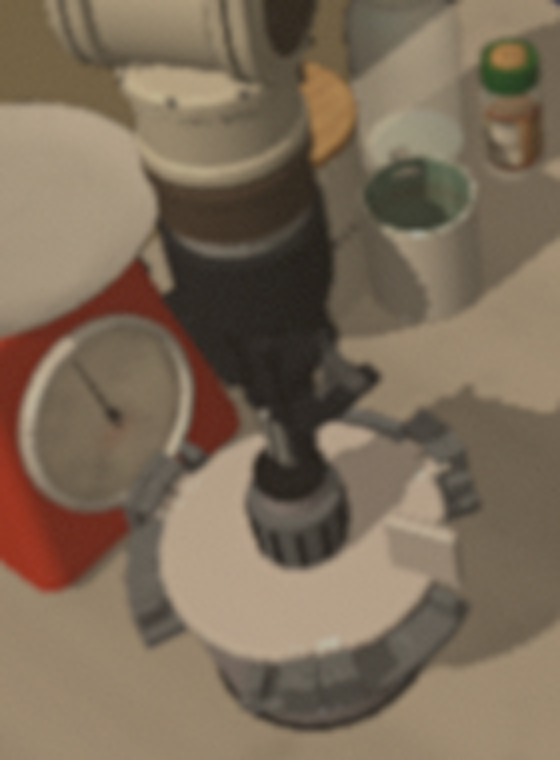

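View pics/top1.png

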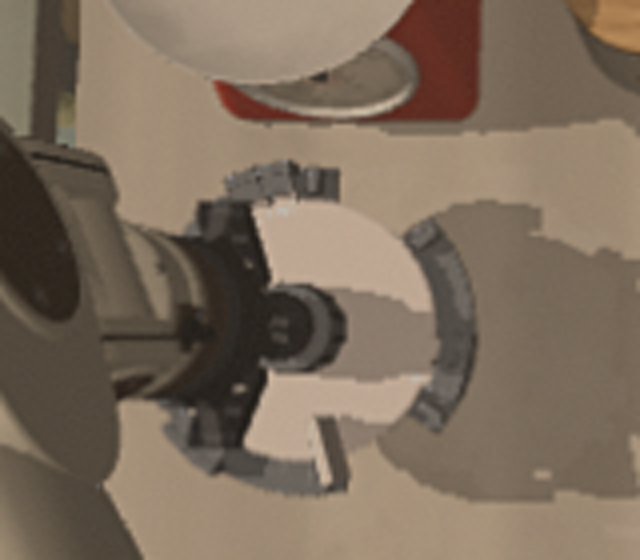

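The views show the shut fingers just above the pump top (top crop pixel ≈ 290,320), with the scale clear. I'll press slowly.

carry_out:
  moves:
    - [0.05,-0.1,0.2,0,-1]
    - [0.05,-0.1,0.4,0,-1]
    - [0.05,-0.1,0.5,0,-1]
    - [0.05,-0.1,0.6,0,-1]
    - [0.05,-0.1,0.7,0,-1]
    - [0.05,-0.1,0.8,0,-1]
    - [0.05,-0.1,0.9,0,-1]
    - [0.05,-0.1,0.9,0,-1]

```text
t: 3.2
position: [0.5495, 0.2432, 0.1764]
tcp_rot: [-3.141, -0.001, -0.003]
ft_force: [-1.4, -1.6, 5.9]
gripper_width: -0.0
```

carry_out:
  moves:
    - [0,0,0.1,0,-1]
    - [0,0,0.2,0,-1]
    - [0,0,0.28,0,-1]
    - [0,0,0.32,0,-1]
    - [0,0,0.32,0,-1]

```text
t: 3.7
position: [0.5495, 0.2432, 0.1692]
tcp_rot: [-3.141, -0.001, -0.003]
ft_force: [-4.1, -2.2, 9.9]
gripper_width: 0.0001
```

carry_out:
  moves:
    - [0,0,0.05,0,-1]
    - [0,0,0.1,0,-1]
    - [0,0,0.1,0,-1]

```text
t: 4.0
position: [0.5495, 0.2432, 0.1671]
tcp_rot: [-3.141, -0.001, -0.003]
ft_force: [-3.3, -2.0, 9.9]
gripper_width: -0.0
```

carry_out:
  moves:
    - [0,0,0.03,0,-1]
    - [0,0,0.06,0,-1]
    - [0,0,0.06,0,-1]

```text
t: 4.3
position: [0.5495, 0.2432, 0.167]
tcp_rot: [-3.141, -0.002, -0.003]
ft_force: [-6.4, -2.1, 16.6]
gripper_width: -0.0
```

carry_out:
  moves:
    - [0,0,-0.3,0,-1]
    - [0,0,-0.9,0,-1]
    - [0,0,-1.5,0,-1]
    - [0,0,-2.2,0,-1]
    - [-1.5,-0.1,-2.2,-1.6,-1]
    - [-3.4,-0.2,-2.2,-3.3,-1]
    - [-3.4,-0.2,-2.2,-3.3,-1]
    - [-3.4,-0.2,-2.2,-3.3,-1]

```text
t: 5.1
position: [0.4635, 0.2485, 0.2187]
tcp_rot: [3.141, 0.0, 0.285]
ft_force: [-0.7, -0.3, 0.6]
gripper_width: -0.0002
```

```bash
python3 -c "
from h import *
to(.4638,.2488,.140,.29)
s=Cam('scene');s.crop('pics/sc2.png',180,150,320,340,4)
P=s.cloud()
z=P[...,2];m=(np.hypot(P[...,0]-.549,P[...,1]-.243)<.022)&(z>.15)&(z<.17);print('pump z',np.median(z[m]),m.sum())
"
```

```text
units [ 0.01 -0.01  3.15 -0.06] at [0.4635 0.2485 0.2187] rot [3.141 0.    0.285] F [-0.7 -0.3  0.6] w -0.0002 t 5.1
pump z 0.16108012941242444 251
```

View pics/sc2.png

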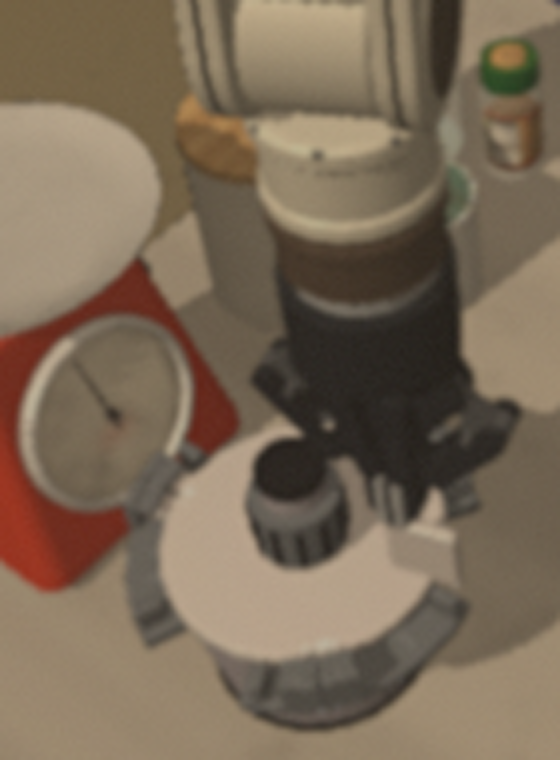

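carry_out:
  moves:
    - [0,0,1,0,-1]
    - [0,0,2,0,-1]
    - [0,0,2.7,0,-1]
    - [0,0,3.15,0,-1]
    - [0,0,3.15,0,-1]
    - [0,0,3.15,0,-1]

```text
t: 5.75
position: [0.4655, 0.2488, 0.1404]
tcp_rot: [-3.141, -0.001, 0.284]
ft_force: [0.1, 0.1, -0.1]
gripper_width: -0.0002
```

```bash
python3 -c "
from h import *
import math
to(.4638,.2488,.140,.29)
s=Cam('scene');s.crop('pics/sc3.png',200,220,320,340,5)
# arc rows from current pose: tool centre at r=.08 along lid angle th, offset .015 on +y side
sn=readout.sense();p=sn['position'];w=sn['tcp_rot'][2]
for th in np.arange(.29,1.1,.075):
    e=np.array([-math.cos(th),-math.sin(th)]);n=np.array([-math.sin(th),math.cos(th)])
    q=np.array([.549,.243])+.08*e+.015*n; d=q-p[:2]
    print(round(th,3),np.round([(d[0]*math.cos(w)+d[1]*math.sin(w))/.025,(d[0]*math.sin(w)-d[1]*math.cos(w))/.025,-math.degrees(th-w)/5],2))
"
```

```text
units [-0.06 -0.02  0.02 -0.07] at [0.4655 0.2488 0.1404] rot [-3.141e+00 -1.000e-03  2.840e-01] F [ 0.1  0.1 -0.1] w -0.0002 t 5.75
0.29 [-0.07  0.58 -0.07]
0.365 [-0.1   0.82 -0.93]
0.44 [-0.12  1.06 -1.79]
0.515 [-0.12  1.31 -2.65]
0.59 [-0.1   1.55 -3.51]
0.665 [-0.06  1.79 -4.37]
0.74 [-0.    2.03 -5.22]
0.815 [ 0.07  2.26 -6.08]
0.89 [ 0.16  2.49 -6.94]
0.965 [ 0.27  2.71 -7.8 ]
1.04 [ 0.39  2.92 -8.66]
```

View pics/sc3.png

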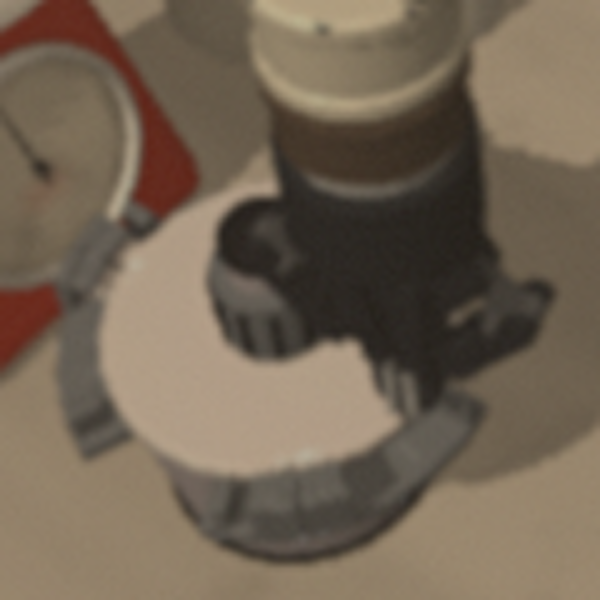

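The picture shows the shut fingers (crop ≈ 400,385) standing on the fin's +y side, just inside the claw ring. I'll push along the arc now.

carry_out:
  moves:
    - [-0.07,0.4,0,0,-1]
    - [-0.07,0.6,0,-0.1,-1]
    - [-0.1,0.82,0,-0.9,-1]
    - [-0.12,1.06,0,-1.8,-1]
    - [-0.12,1.3,0,-2.6,-1]
    - [-0.1,1.55,0,-3.5,-1]
    - [-0.06,1.8,0,-4.4,-1]
    - [0,2.03,0,-5.2,-1]
    - [0,2.03,0,-5.2,-1]

```text
t: 6.7
position: [0.4781, 0.1994, 0.1408]
tcp_rot: [-3.14, -0.0, 0.738]
ft_force: [-4.4, 0.7, 2.0]
gripper_width: -0.0002
```

```bash
python3 -c "
from h import *
import math
t=Cam('top');t.crop('pics/top4.png',160,155,280,260,5)
sn=readout.sense();p=sn['position'];w=sn['tcp_rot'][2];print(p,w,sn['ft_force'],sn['t'])
for th in np.arange(.74,1.15,.05):
    e=np.array([-math.cos(th),-math.sin(th)]);n=np.array([-math.sin(th),math.cos(th)])
    q=np.array([.549,.243])+.08*e+.015*n; d=q-p[:2]
    print(round(th,3),np.round([(d[0]*math.cos(w)+d[1]*math.sin(w))/.025,(d[0]*math.sin(w)-d[1]*math.cos(w))/.025,-math.degrees(th-w)/5],2))
"
```

```text
[0.47830357 0.19951269 0.14061222] 0.7368124568592305 [-3.20305493  0.80716751  1.98652736] 6.75
0.74 [ 0.06  0.02 -0.04]
0.79 [ 0.04  0.18 -0.61]
0.84 [ 0.02  0.34 -1.18]
0.89 [ 0.01  0.51 -1.76]
0.94 [ 0.01  0.67 -2.33]
0.99 [ 0.01  0.83 -2.9 ]
1.04 [ 0.03  0.99 -3.47]
1.09 [ 0.05  1.16 -4.05]
1.14 [ 0.08  1.32 -4.62]
```

View pics/top4.png

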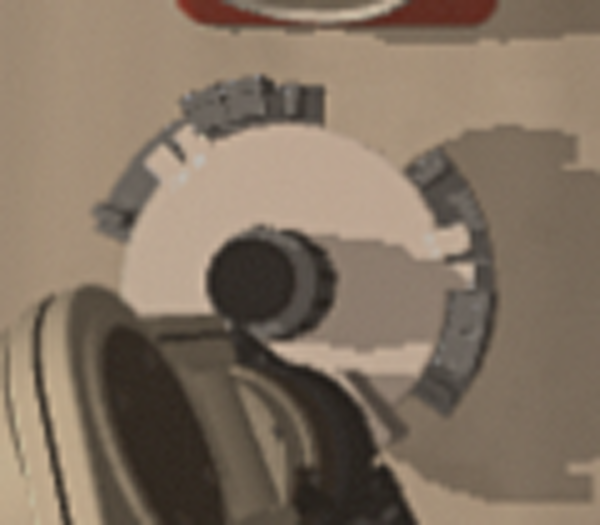

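The lid is turning: its ears now show beyond the claws, at crop ≈ (170,150) and (450,240). I'll carry on to the stop.

carry_out:
  moves:
    - [0.04,0.18,0,-0.6,-1]
    - [0.02,0.34,0,-1.2,-1]
    - [0.01,0.45,0,-1.5,-1]
    - [0.01,0.51,0,-1.8,-1]
    - [0.01,0.56,0,-1.9,-1]
    - [0.01,0.56,0,-1.9,-1]

```text
t: 7.35
position: [0.4864, 0.1896, 0.1401]
tcp_rot: [-3.138, 0.002, 0.903]
ft_force: [-6.6, 2.1, 2.3]
gripper_width: 0.0002
```

carry_out:
  moves:
    - [0,0.07,0,-0.2,-1]
    - [0,0.14,0,-0.4,-1]
    - [0,0.2,0,-0.6,-1]
    - [0,0.2,0,-0.6,-1]

```text
t: 7.75
position: [0.4899, 0.1863, 0.1399]
tcp_rot: [-3.138, 0.003, 0.956]
ft_force: [-7.3, 1.1, 4.0]
gripper_width: 0.0002
```

```bash
python3 -c "
from h import *
t=Cam('top');t.crop('pics/top5.png',160,155,280,260,5)
P=t.cloud();z=P[...,2]
c=np.array([.549,.243]);r=np.hypot(P[...,0]-c[0],P[...,1]-c[1])
m=(r>.05)&(r<.1)&(z>.125)&(z<.145)
a=np.arctan2(P[...,1]-c[1],P[...,0]-c[0])[m];print(m.sum(),np.sort((a%6.283)-np.pi).round(2))
print(readout.sense()['ft_force'])
"
```

```text
22 [0.89 0.91 0.91 0.92 0.92 0.93 0.93 0.94 0.95 0.95 0.95 0.96 0.96 0.97
 0.97 0.97 0.97 0.98 0.98 0.98 0.98 0.99]
[-7.23116961  1.1260455   3.91727104]
```

View pics/top5.png

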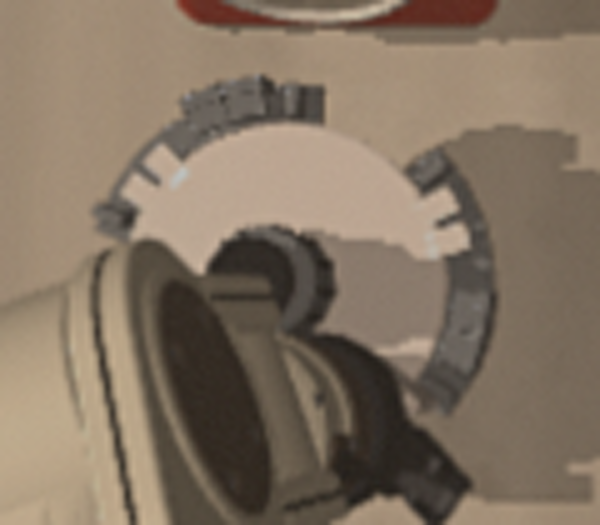

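The ears (≈ 140,180 and 435,205) have come nearly to the stop blocks. I'll nudge on until the force rises.

carry_out:
  moves:
    - [0,0.07,0,-0.2,-1]
    - [0,0.14,0,-0.4,-1]
    - [0.01,0.2,0,-0.6,-1]
    - [0.01,0.2,0,-0.6,-1]

```text
t: 8.2
position: [0.4897, 0.1856, 0.1399]
tcp_rot: [-3.128, 0.003, 1.01]
ft_force: [-19.1, 7.2, 12.4]
gripper_width: -0.0
```

carry_out:
  moves:
    - [0,-0.2,0,0,-1]
    - [0,-0.6,0,0,-1]
    - [0,-0.7,-0.8,0,-1]
    - [0,-0.7,-2,0,-1]
    - [0,-0.7,-3.5,0,-1]
    - [0,-0.7,-4,0,-1]
    - [0,-0.7,-4,0,1]
    - [0,-0.7,-4,0,1]

```text
t: 9.0
position: [0.4818, 0.1931, 0.2397]
tcp_rot: [3.141, -0.0, 1.008]
ft_force: [0.2, 0.2, -0.6]
gripper_width: 0.0282
```

```bash
python3 -c "
from h import *
t=Cam('top');t.crop('pics/top6.png',160,155,280,260,5)
for n in ('top','scene'):
    t=Cam(n)
    P=t.cloud();z=P[...,2]
    c=np.array([.549,.243]);r=np.hypot(P[...,0]-c[0],P[...,1]-c[1])
    m=(r<.03)&(z>.152)&(z<.172);print('pump',m.sum(),((P[m].min(0)+P[m].max(0))/2).round(4),P[m].mean(0).round(4))
    m=(r>.05)&(r<.1)&(z>.125)&(z<.145)
    a=np.arctan2(P[...,1]-c[1],P[...,0]-c[0])[m];print('fin',m.sum(),((a%6.283)-np.pi).mean())
to(.549,.243,.21,.95)
"
```

```text
pump 252 [0.5508 0.2409 0.1615] [0.5508 0.241  0.1622]
fin 78 0.9490712072079196
pump 253 [0.5494 0.2407 0.1593] [0.5476 0.2427 0.1607]
fin 125 0.903087920689635
units [3.15 1.23 1.14 0.67] at [0.481  0.1928 0.2385] rot [-3.140e+00  2.000e-03  1.009e+00] F [-0.9  0.6  0.3] w 0.0507 t 9.15
```

View pics/top6.png

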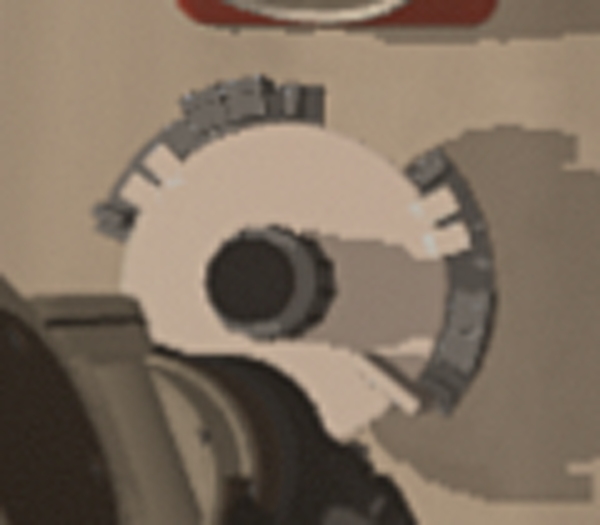

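carry_out:
  moves:
    - [3.1,1.2,0,18.9,1]
    - [3.1,1.2,0,18.9,1]
    - [3.1,1.2,0,18.9,1]
    - [3.1,1.2,0,18.9,1]
    - [3.1,1.2,0,18.9,1]
    - [3.1,1.2,0,18.9,1]
    - [3.1,1.2,0,18.9,1]
    - [3.1,1.2,0,18.9,1]
    - [3.1,1.2,0,18.9,1]
    - [3.1,1.2,0,18.9,1]
    - [3.1,1.2,0,18.9,1]
    - [3.1,1.2,0,18.9,1]

```text
t: 10.35
position: [0.5479, 0.2425, 0.2386]
tcp_rot: [3.139, 0.001, -0.64]
ft_force: [-0.4, 0.2, 0.2]
gripper_width: 0.0852
```

```bash
python3 -c "
from h import *
to(.549,.242,.128,-.64)
print(readout.sense()['joints'])
s=Cam('scene');s.crop('pics/sc7.png',180,150,320,340,4)
"
```

```text
units [ 0.05 -0.01  4.42 -0.  ] at [0.5479 0.2425 0.2386] rot [ 3.139e+00  1.000e-03 -6.400e-01] F [-0.4  0.2  0.2] w 0.0852 t 10.35
[ 4.16704526e-01  4.48500239e-01  2.64471517e-01  1.38929083e+00
 -1.15062189e-04  2.62790083e+00]
```

View pics/sc7.png

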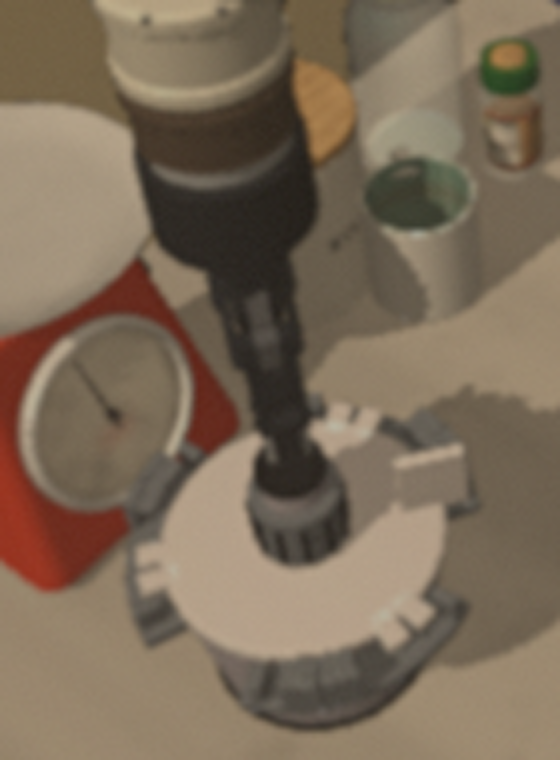

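The gripper stands centred over the pump (crop ≈ 285,450), jaws across the fin direction. I'll descend and grip the collar.

carry_out:
  moves:
    - [0.04,0,1.5,0,1]
    - [0.04,0,2.8,0,1]
    - [0.04,0,3.6,0,1]
    - [0.04,0,4.1,0,1]
    - [0.04,0,4.4,0,1]
    - [0.04,0,4.4,0,1]

```text
t: 11.0
position: [0.5489, 0.242, 0.1293]
tcp_rot: [3.14, 0.001, -0.64]
ft_force: [-1.2, -0.5, 0.5]
gripper_width: 0.0855
```

carry_out:
  moves:
    - [0,0,0,0,-1]
    - [0,0,0,0,-1]
    - [0,0,0,0,-1]
    - [0,0,0,0,-1]
    - [0,0,0,0,-1]
    - [0,0,0,0,-1]

```text
t: 11.6
position: [0.5507, 0.2424, 0.1321]
tcp_rot: [-3.138, -0.003, -0.641]
ft_force: [0.4, -1.5, 6.5]
gripper_width: 0.0504
```

carry_out:
  moves:
    - [0,0,-0.2,0,-1]
    - [0,0,-0.4,0,-1]
    - [0,0,-0.8,0,-1]
    - [0,0,-1.4,0,-1]
    - [0,0,-2,0,-1]
    - [0,0,-2.6,0,-1]
    - [0,0,-2.6,0,-1]

```text
t: 12.3
position: [0.5501, 0.2428, 0.1977]
tcp_rot: [-3.138, -0.002, -0.64]
ft_force: [0.2, -0.1, -2.1]
gripper_width: 0.0509
```

```bash
python3 -c "
from h import *
to(.51,.0,.2,-.64)
s=Cam('scene');s.crop('pics/sc8.png',180,130,340,340,3)
"
```

```text
units [ 4.52  8.75 -0.09 -0.  ] at [0.5501 0.2428 0.1977] rot [-3.138e+00 -2.000e-03 -6.400e-01] F [ 0.2 -0.1 -2.1] w 0.0509 t 12.3
```

View pics/sc8.png

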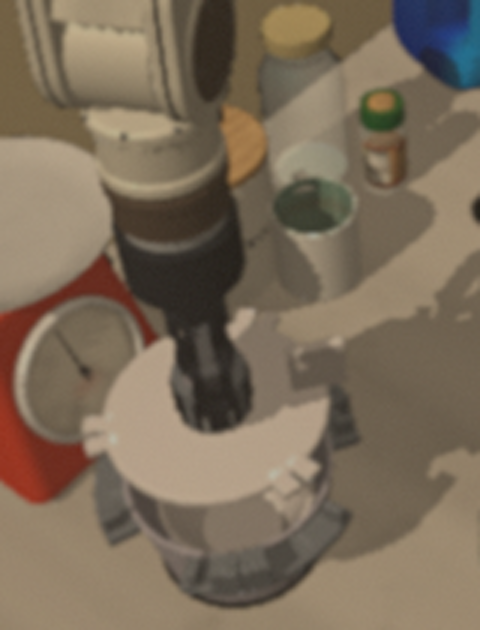

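The lid hangs level in the gripper, clear of the claws; the basket is seen in the open bowl. I'll carry it to the clear table.

carry_out:
  moves:
    - [1,1.9,-0.2,0,-1]
    - [2,3.9,-0.2,0,-1]
    - [3,5.8,-0.2,0,-1]
    - [3.9,7.6,-0.2,0,-1]
    - [4.5,8.7,-0.2,0,-1]
    - [4.5,8.7,-0.2,0,-1]
    - [4.5,8.7,0.5,0,-1]
    - [4.5,8.7,1.5,0,-1]
    - [4.5,8.7,2.5,0,-1]
    - [4.5,8.7,3.5,0,-1]
    - [4.5,8.7,4.5,0,-1]
    - [4.5,8.7,4.5,0,-1]

```text
t: 13.55
position: [0.5055, 0.0012, 0.0784]
tcp_rot: [3.136, 0.008, -0.64]
ft_force: [-1.8, -0.2, -3.1]
gripper_width: 0.0505
```

```bash
python3 -c "
from h import *
to(.51,.0,.043,-.64)
s=Cam('scene');s.crop('pics/sc9.png',220,130,400,340,3)
"
```

```text
units [ 0.17 -0.07  1.42  0.  ] at [0.5055 0.0012 0.0784] rot [ 3.136  0.008 -0.64 ] F [-1.8 -0.2 -3.1] w 0.0505 t 13.55
```

View pics/sc9.png

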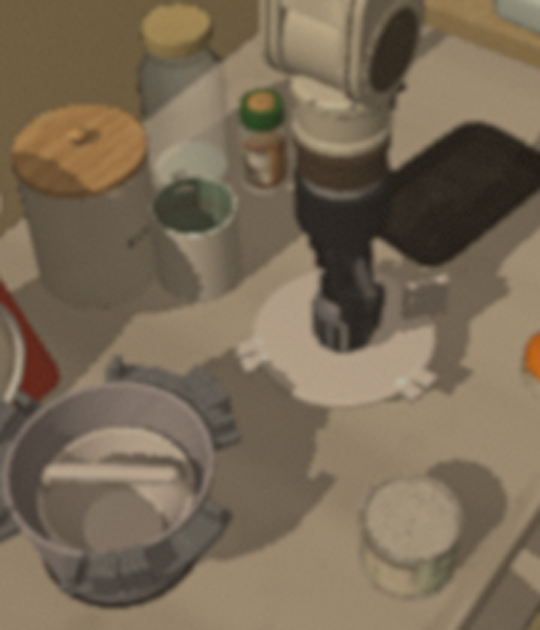

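The lid is level over clear table, away from the jar and mug. I'll lower it.

carry_out:
  moves:
    - [0,0,0.5,0,-1]
    - [0,0,0.9,0,-1]
    - [0,0,1.15,0,-1]
    - [0,0,1.3,0,-1]
    - [0,0,1.35,0,-1]
    - [0,0,1.35,0,-1]

```text
t: 14.2
position: [0.5095, 0.0005, 0.049]
tcp_rot: [-3.141, -0.0, -0.641]
ft_force: [0.5, -0.1, -3.9]
gripper_width: 0.0504
```

carry_out:
  moves:
    - [0,0,0.1,0,-1]
    - [0,0,0.15,0,-1]
    - [0,0,0.15,0,-1]

```text
t: 14.5
position: [0.5093, 0.0005, 0.045]
tcp_rot: [3.142, 0.0, -0.641]
ft_force: [-0.2, 0.3, -2.7]
gripper_width: 0.0502
```

carry_out:
  moves:
    - [0,0,0.05,0,-1]
    - [0,0,0.1,0,-1]
    - [0,0,0.1,0,-1]

```text
t: 14.8
position: [0.5095, 0.0005, 0.0432]
tcp_rot: [-3.141, -0.001, -0.64]
ft_force: [-3.0, 0.6, 2.9]
gripper_width: 0.0504
```

Contact with the table; release and rise.

carry_out:
  moves:
    - [0,0,0,0,1]
    - [0,0,0,0,1]
    - [0,0,0,0,1]
    - [0,0,0,0,1]
    - [0,0,0,0,1]
    - [0,0,0,0,1]

```text
t: 15.4
position: [0.5094, 0.0006, 0.0426]
tcp_rot: [-3.142, -0.0, -0.641]
ft_force: [-0.1, 0.2, 0.5]
gripper_width: 0.085
```

carry_out:
  moves:
    - [0,0,-0.3,0,1]
    - [0,0,-1,0,1]
    - [0,0,-2,0,1]
    - [0,0,-4,0,1]
    - [0,0,-6,0,1]
    - [0,0,-7,0,1]
    - [0,0,-7,0,1]

```text
t: 16.1
position: [0.5123, 0.0005, 0.2231]
tcp_rot: [-3.135, -0.008, -0.641]
ft_force: [0.3, 0.3, 0.7]
gripper_width: 0.0854
```

```bash
python3 -c "
from h import *
to(.549,.243,.2,0)
s=Cam('scene');s.crop('pics/sc10.png',200,180,340,340,4)
t=Cam('top');t.crop('pics/top10.png',160,140,340,260,4)
for c in(s,t):
    P=c.cloud();z=P[...,2];r=np.hypot(P[...,0]-.51,P[...,1])
    m=(r<.03)&(z>.062)&(z<.09);print('pump',m.sum(),P[m].mean(0).round(4))
    r=np.hypot(P[...,0]-.549,P[...,1]-.243)
    m=(r<.055)&(z>.072)&(z<.095);p=P[m];print('bar',len(p),p.mean(0).round(4),p.min(0).round(3),p.max(0).round(3))
    vx,vy,_,_=cv2.fitLine(p[:,:2].astype(np.float32),cv2.DIST_L2,0,.01,.01).ravel();print('ang',np.arctan2(vy,vx)); 
    q=(p[:,:2]-p[:,:2].mean(0))@[vx,vy];print('ext',q.min(),q.max())
"
```

```text
units [-4.62 -8.65  0.93 -7.34] at [5.123e-01 5.000e-04 2.231e-01] rot [-3.135 -0.008 -0.641] F [0.3 0.3 0.7] w 0.0854 t 16.1
pump 167 [0.5051 0.0028 0.0718]
bar 278 [0.5477 0.2408 0.08  ] [0.504 0.21  0.072] [0.594 0.272 0.085]
ang 0.5879764
ext -0.0507804920662718 0.05459454136604552
pump 0 [nan nan nan]
bar 222 [0.55   0.2389 0.0822] [0.505 0.209 0.072] [0.596 0.269 0.088]
ang 0.5797466
ext -0.05281996935210179 0.053139078459457846<string>:8: RuntimeWarning: Mean of empty slice.
  ret = um.true_divide(
```

View pics/sc10.png

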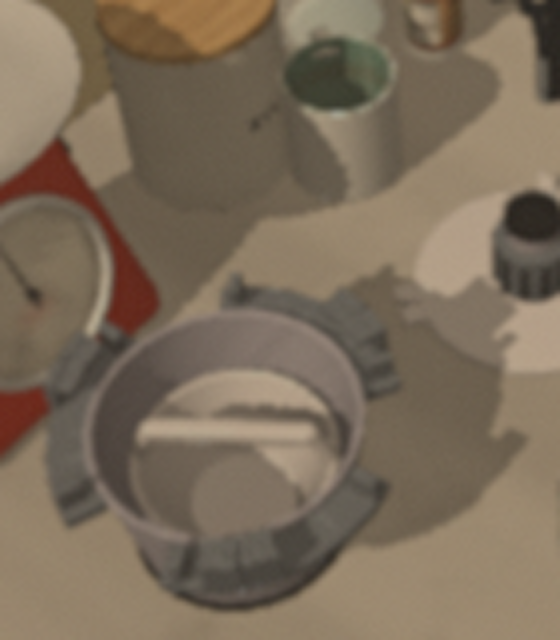

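View pics/top10.png

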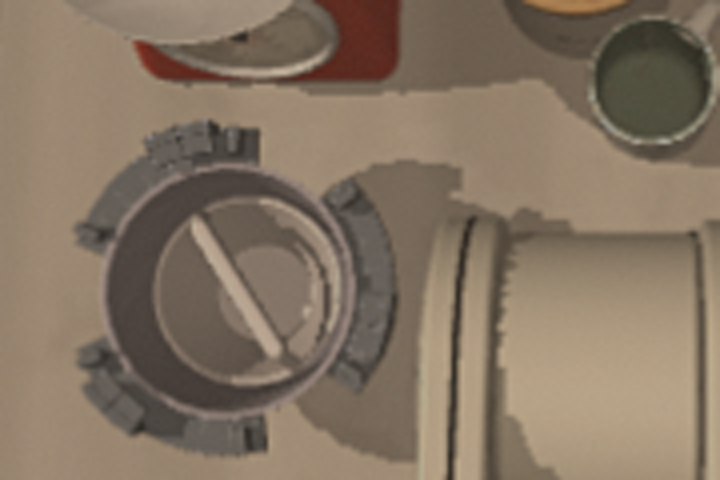

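The views show the lid standing upright on the table and the basket's bar across the bowl (top crop ≈ 240,285, angle 0.58 rad). I'll move above it.

```bash
python3 -c "
from h import *
to(.549,.240,.2,-.988)"
```

```text
units [-4.46 -8.62  0.73  3.98] at [5.096e-01 5.000e-04 2.183e-01] rot [-3.141e+00 -1.000e-03 -6.400e-01] F [ 0.4 -0.1 -0.6] w 0.0854 t 16.2
```

carry_out:
  moves:
    - [-1,-1.8,0,2,0]
    - [-2,-3.6,0,4,0]
    - [-3,-5.5,0,4,0]
    - [-4,-7.4,0,4,0]
    - [-4.46,-8.6,0,4,0]
    - [-4.46,-8.6,0,4,0]
    - [-4.46,-8.6,0,4,0]
    - [-4.46,-8.6,0.7,4,0]
    - [-4.46,-8.6,0.7,4,0]

```text
t: 17.1
position: [0.5465, 0.2373, 0.1969]
tcp_rot: [3.135, 0.001, -0.991]
ft_force: [-0.3, -0.4, -0.7]
gripper_width: 0.0427
```

```bash
python3 -c "
from h import *
to(.549,.240,.0815,-.988)
t=Cam('top');t.crop('pics/top11.png',160,140,340,260,4)
s=Cam('scene');s.crop('pics/sc11.png',200,150,340,340,4)
for c in(s,t):
    P=c.cloud();z=P[...,2];r=np.hypot(P[...,0]-.51,P[...,1])
    m=(r<.03)&(z>.062)&(z<.09);print('pump',m.sum(),P[m].mean(0).round(4))
    m=(r<.07)&(r>.035)&(z<.03);p=P[m];A=np.c_[p[:,:2],np.ones(len(p))];k=np.linalg.lstsq(A,p[:,2],rcond=None)[0];print('disc',len(p),k[:2],p[:,2].mean())
"
```

```text
units [-0.03 -0.14  4.61 -0.04] at [0.5465 0.2373 0.1969] rot [ 3.135e+00  1.000e-03 -9.910e-01] F [-0.3 -0.4 -0.7] w 0.0427 t 17.1
pump 167 [0.5051 0.0027 0.0717]
disc 1084 [-0.00372932 -0.00905985] 0.01093793389155659
pump 203 [5.081e-01 5.000e-04 7.310e-02]
disc 1667 [-0.00072382 -0.00092187] 0.011471362342344438
```

View pics/sc11.png

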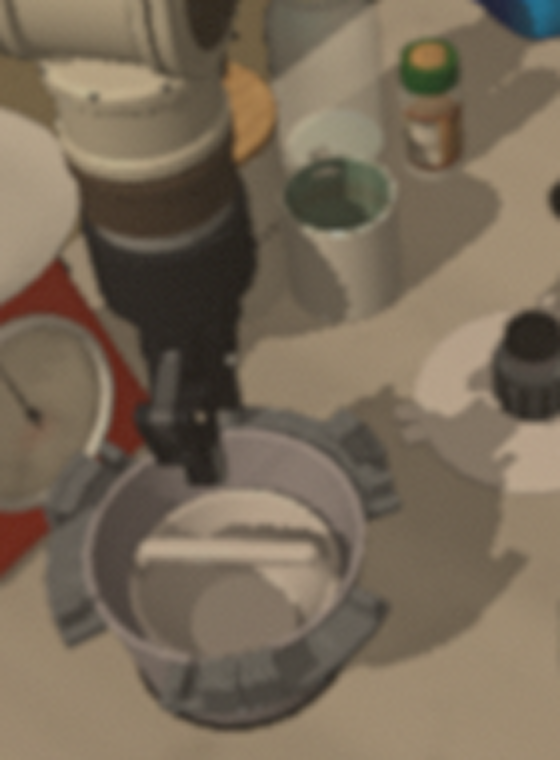

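View pics/top11.png

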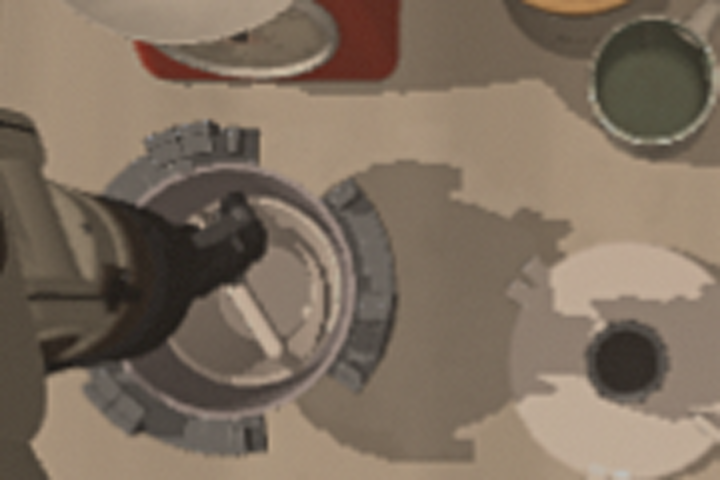

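The lid's disc is flat (slope < 0.01) with the pump up. The jaws straddle the bar, so I'll descend and grip.

carry_out:
  moves:
    - [0,-0.1,1.5,0,0]
    - [0,-0.1,2.8,0,0]
    - [0,-0.1,3.8,0,0]
    - [0,-0.1,4.3,0,0]
    - [0,-0.1,4.5,0,0]
    - [0,-0.1,4.5,0,0]
    - [0,-0.1,4.5,0,-1]
    - [0,-0.1,4.5,0,-1]
    - [0,-0.1,4.5,0,-1]
    - [0,-0.1,4.5,0,-1]
    - [0,-0.1,4.5,0,-1]

```text
t: 18.3
position: [0.552, 0.2409, 0.0892]
tcp_rot: [-3.138, -0.002, -0.99]
ft_force: [1.9, -2.0, 7.0]
gripper_width: 0.0105
```

carry_out:
  moves:
    - [0,0,-0.3,0,-1]
    - [0,0,-0.8,0,-1]
    - [0,0,-1.4,0,-1]
    - [0,0,-2,0,-1]
    - [0,0,-2.2,0,-1]
    - [0,0,-2.2,0,-1]

```text
t: 18.9
position: [0.5509, 0.2414, 0.1437]
tcp_rot: [-3.14, -0.0, -0.989]
ft_force: [-0.2, -0.3, -1.4]
gripper_width: 0.0106
```

```bash
python3 -c "
from h import *
to(.549,.240,.25,-.988)
s=Cam('scene');s.crop('pics/sc12.png',200,150,340,340,4)
"
```

```text
units [ 0.    0.1  -4.25 -0.01] at [0.5509 0.2414 0.1437] rot [-3.14  -0.    -0.989] F [-0.2 -0.3 -1.4] w 0.0106 t 18.9
```

View pics/sc12.png

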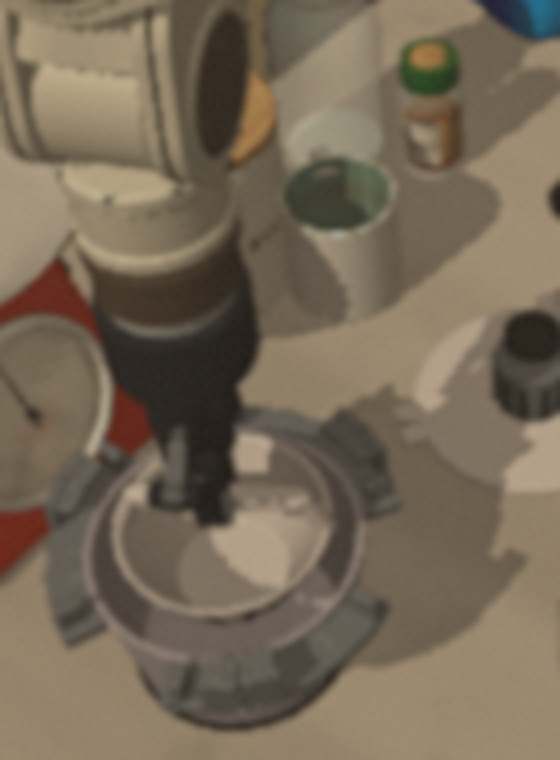

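The basket hangs level from the gripper, coming out of the bowl. I'll lift it fully and measure the tray.

carry_out:
  moves:
    - [0,0,-1.2,0,-1]
    - [0,0,-2.5,0,-1]
    - [0,0,-3.6,0,-1]
    - [0,0,-4.4,0,-1]
    - [0,0,-4.4,0,-1]

```text
t: 19.45
position: [0.5518, 0.2415, 0.2551]
tcp_rot: [-3.137, -0.001, -0.989]
ft_force: [0.2, 0.3, -1.6]
gripper_width: 0.0103
```

```bash
python3 -c "
from h import *
for n in('top','scene'):
    c=Cam(n);g=c.img.max(2).astype(int);P=c.cloud()
    m=((g<75)&(P[...,0]>.4)&(P[...,0]<.66)&(P[...,1]<-.1)&(P[...,1]>-.4)&(P[...,2]<.05)).astype(np.uint8)
    k,l,st,_=cv2.connectedComponentsWithStats(m);i=1+st[1:,4].argmax()
    cn=max(cv2.findContours((l==i).astype(np.uint8),cv2.RETR_EXTERNAL,cv2.CHAIN_APPROX_NONE)[0],key=len).reshape(-1,2)
    h=.018;q=c.plane(cn,h)[:,:2].astype(np.float32);print(n,st[i],cv2.minAreaRect(q))
to(.53,-.235,.25)
"
```

```text
top [ 368  193   82   57 3634] ((0.5331969857215881, -0.24009516835212708), (0.2092566341161728, 0.12344351410865784), 80.8324966430664)
scene [ 338  171   67   48 1825] ((0.530809223651886, -0.24057255685329437), (0.21012364327907562, 0.1219397783279419), 80.5249252319336)
units [15.46 11.13  0.05  0.  ] at [0.5502 0.2408 0.2513] rot [ 3.14   0.    -0.989] F [-0.4  0.2 -1.2] w 0.0102 t 19.55
```

carry_out:
  moves:
    - [1,0.7,0,0,-1]
    - [2.6,1.8,0,0,-1]
    - [4.2,3,0,0,-1]
    - [5.9,4.2,0,0,-1]
    - [7.5,5.3,0,0,-1]
    - [9.2,6.5,0,0,-1]
    - [10.8,7.6,0,0,-1]
    - [12.4,8.8,0,0,-1]
    - [14,9.9,0,0,-1]
    - [15.2,10.7,0,0,-1]
    - [15.68,11.08,0,0,-1]
    - [15.68,11.08,0,0,-1]

```text
t: 20.75
position: [0.5329, -0.2404, 0.2499]
tcp_rot: [3.139, 0.004, -0.993]
ft_force: [-0.5, 0.6, -2.8]
gripper_width: 0.0106
```

```bash
python3 -c "
from h import *
to(.534,-.239,.089)
s=Cam('scene');s.crop('pics/sc13.png',240,80,440,280,3)
"
```

```text
units [-0.03 -0.07  6.44  0.  ] at [ 0.5329 -0.2404  0.2499] rot [ 3.139  0.004 -0.993] F [-0.5  0.6 -2.8] w 0.0106 t 20.75
```

View pics/sc13.png

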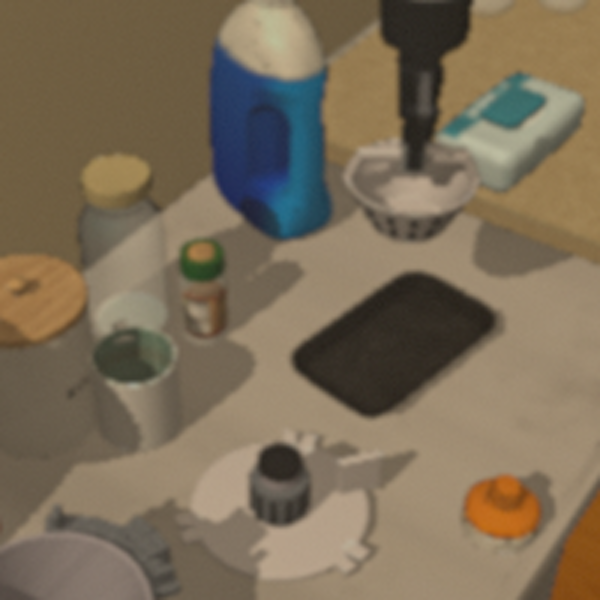

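The basket hangs level above the tray, and the lid stands on the table. I'll descend.

carry_out:
  moves:
    - [0,0,1.2,0,-1]
    - [0,0,2.6,0,-1]
    - [0,0,3.8,0,-1]
    - [0,0,4.8,0,-1]
    - [0,0,5.5,0,-1]
    - [0,0,5.9,0,-1]
    - [0,0,6.1,0,-1]
    - [0,0,6.25,0,-1]
    - [0,0,6.25,0,-1]
    - [0,0,6.25,0,-1]

```text
t: 21.8
position: [0.5349, -0.2389, 0.0972]
tcp_rot: [-3.141, -0.001, -0.989]
ft_force: [-0.7, 0.5, -2.1]
gripper_width: 0.01
```

carry_out:
  moves:
    - [0,0,0.1,0,-1]
    - [0,0,0.2,0,-1]
    - [0,0,0.25,0,-1]
    - [0,0,0.25,0,-1]

```text
t: 22.2
position: [0.534, -0.2388, 0.0897]
tcp_rot: [3.141, 0.001, -0.99]
ft_force: [0.4, -0.3, -2.1]
gripper_width: 0.0107
```

carry_out:
  moves:
    - [0,0,0.05,0,-1]
    - [0,0,0.1,0,-1]
    - [0,0,0.1,0,-1]

```text
t: 22.5
position: [0.5344, -0.2388, 0.0876]
tcp_rot: [-3.141, -0.0, -0.99]
ft_force: [0.1, 0.7, -1.1]
gripper_width: 0.0104
```

carry_out:
  moves:
    - [0,0,0.05,0,-1]
    - [0,0,0.1,0,-1]
    - [0,0,0.1,0,-1]

```text
t: 22.8
position: [0.5353, -0.2386, 0.0872]
tcp_rot: [-3.139, -0.002, -0.989]
ft_force: [-1.8, 2.8, 9.1]
gripper_width: 0.0106
```

Seated (9 N upward). I'll release partly and rise.

carry_out:
  moves:
    - [0,0,-0.1,0,-1]
    - [0,0,-0.1,0,0]
    - [0,0,-0.1,0,0]
    - [0,0,-0.1,0,0]
    - [0,0,-0.1,0,0]
    - [0,0,-0.5,0,0]
    - [0,0,-1.5,0,0]
    - [0,0,-3,0,0]
    - [0,0,-5,0,0]
    - [0,0,-7,0,0]
    - [0,0,-8,0,0]
    - [0,0,-8,0,0]

```text
t: 24.0
position: [0.5363, -0.2397, 0.2915]
tcp_rot: [-3.136, -0.01, -0.99]
ft_force: [-0.1, -0.2, -0.1]
gripper_width: 0.0425
```

```bash
python3 -c "
from h import *
to(.38,-.05,.29)
s=Cam('scene');s.crop('pics/sc14.png',240,80,440,280,3)
P=s.cloud();z=P[...,2];r=np.hypot(P[...,0]-.533,P[...,1]+.24)
m=(r<.05)&(z>.072)&(z<.1);p=P[m];print(len(p),p.mean(0),p.min(0),p.max(0))
"
```

```text
units [-9.78  1.06  0.06  0.  ] at [ 0.5363 -0.2397  0.2915] rot [-3.136 -0.01  -0.99 ] F [-0.1 -0.2 -0.1] w 0.0425 t 24.0
159 [ 0.52923074 -0.23717814  0.07909784] [ 0.48913781 -0.26696191  0.07200336] [ 0.57099448 -0.20704903  0.08490902]
```

View pics/sc14.png

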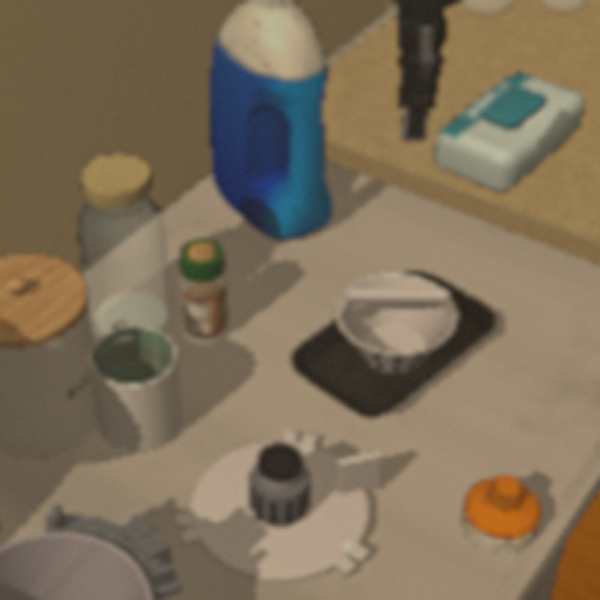

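The basket stands in the tray, centred (crop ≈ 397,320). I'll move the arm aside for a last look from above.

carry_out:
  moves:
    - [-2,0.2,0,0,0]
    - [-4,0.4,0,0,0]
    - [-6,0.6,0,0,0]
    - [-8,0.8,0,0,0]
    - [-9,1,0,0,0]
    - [-9,1,0,0,0]
    - [-9,1,0,0,0]

```text
t: 24.75
position: [0.3893, -0.0642, 0.2844]
tcp_rot: [3.141, 0.0, -0.988]
ft_force: [0.6, -0.9, 0.1]
gripper_width: 0.0431
```

```bash
python3 -c "
from h import *
t=Cam('top');cv2.imwrite('pics/top15.png',t.img)
for c in(t,Cam('scene')):
    P=c.cloud();z=P[...,2];r=np.hypot(P[...,0]-.533,P[...,1]+.24)
    m=(r<.05)&(z>.072)&(z<.1);p=P[m]
    if len(p)>30:
        A=np.c_[p[:,:2],np.ones(len(p))];print('bar',len(p),p.mean(0).round(4),np.linalg.lstsq(A,p[:,2],rcond=None)[0][:2])
    m=(r<.068)&(r>.052)&(z>.045)&(z<.07);p=P[m]
    A=np.c_[p[:,:2],np.ones(len(p))];print('rim',len(p),p.mean(0).round(4),np.linalg.lstsq(A,p[:,2],rcond=None)[0][:2] if len(p)>9 else 0)
print(readout.sense()['qd'],readout.sense()['t'])
"
```

```text
bar 210 [ 0.5318 -0.2362  0.0809] [ 0.06917896 -0.12222935]
rim 371 [ 0.5343 -0.2355  0.0534] [ 0.00040065 -0.03039376]
bar 158 [ 0.5291 -0.2374  0.0791] [ 0.14487443 -0.23546649]
rim 195 [ 0.5357 -0.2419  0.0527] [ 0.00369956 -0.00515779]
[-0.00948441  0.00879988  0.01112737  0.00231124  0.00013377  0.00021163] 24.85
```

View pics/top15.png

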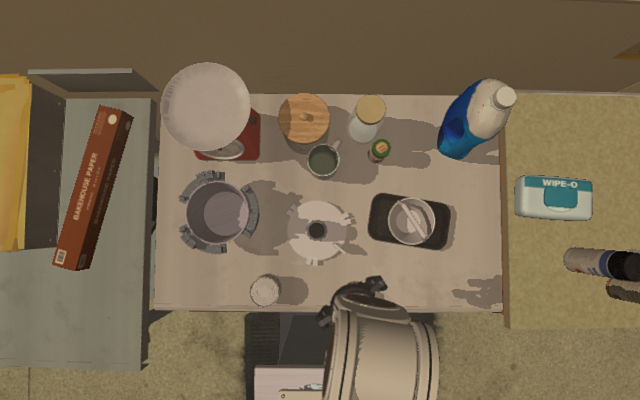

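The top view shows the empty bowl (218,212), the lid upright on clear table (318,231), the basket level in the tray (411,221), and the mug and spice jar where they were. Handing in.

```bash
python3 -c "
from workcell import sign_off
print(sign_off())"
```

```text
the job is handed in; nothing more can be done
None
```

The salad spinner is apart and the job is handed in at about 25 s; I got no verdict back.

1. **Pump:** I pressed it to its stop, where it stopped moving at about 17 N, and let it spring back. The camera confirmed it was up again.
2. **Lid turn:** I pushed the fin anticlockwise until it would go no further. The force rose to about 20 N, with the lid at roughly 0.93 rad against about 0.29 rad at the start.
3. **Lid off:** I lifted it by the collar and stood it on the clear table at about (0.51, 0.00), about 0.24 m from the bowl.
4. **Basket:** I lifted it out by its bar and set it in the tray.

The last checks agreed with what the task asks for:
- **Lid:** it was flat, with a disc slope under 0.01 rad, and the pump was up at about 0.073 m. I measured this before moving the basket; the later pictures still showed it upright and in place.
- **Basket:** its bar is within about 5 mm of the tray's centre at a height of about 0.08 m. The rim slope read 0.006 rad in one view and 0.03 rad in the other.
- **Bystanders:** the mug and spice jar looked unmoved in the last picture.
- **Arm:** it stood clear of everything.

The only disagreement was the slope fitted across the narrow bar, which read 0.14 to 0.28 rad. I put that down to depth noise at its edges, because the slope along the bar in the top view (0.01 rad) and the rim both showed it level.

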